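# Open the label remover beside the waiting jar

### The arm

A 7-joint arm with a two-finger parallel gripper is mounted at the origin on the work surface. World frame = base frame: x ahead of the robot, y to its left, z up, the work surface at z = 0. Lengths are in m, angles in rad, forces in N, time in s.
With the tool pointing down it reaches from about 0.35 to 0.9 m from the base axis. Payload 8.1 kg.
Tool frame: the origin (TCP) lies on the centre line of the jaws, within the pads' length; the fingertips stand 19 mm ahead of it and the grasp point (between the pads) is the TCP (arm.tip_reach is the distance from the TCP to the fingertips, in m); z points along the fingers, y is the line along which they close (so a half turn about z gives the same grasp; the last joint's range is limited). The gripper opens to 92 mm and grips with 3 to 60 N. Pads are 19 mm wide; open, the fingers measure 130 mm over their backs; the gripper's body (75 mm by 190 mm) begins 47 mm behind the grasp point.
Start: joints at [1.052, 0.434, 0.025, 1.573, -0.012, 1.134, -0.075], TCP at [0.252, -0.572, 0.246] pointing down, gripper open.
Joint ranges: [-2.62, 2.62], [-0.44, 2.09], [-1.27, 1.32], [0.08, 2.57], [-1.32, 4.46], [0.12, 2], [-2.74, 2.74]. Speed limits (rad/s): [2.22, 2.22, 3.01, 3.01, 3.14, 3.14, 3.14].

### API

Orientations are given as a rotation vector (axis times angle).
In Python, from cell import arm gives the robot as it stands.
- The arm moves only by the tool arm_command, never from a script. Its argument "targets" is a list that holds one entry, the list of rows, each a list of 6 numbers: the shift along the tool's x, y, z in m, then the turn, a rotation vector about the tool's x, y, z in rad. A call has 1 to 10 rows; each row shifts and turns the commanded pose from where the row before left it, along the tool's axes as they then stand; what a row does not reach is not made up. A row lasts 1/8 s, in which the tool goes at most 62.5 mm and 10.7 degrees, less where a joint would pass 70% of its speed; a pose out of reach is approached as far as the arm can. A call with a gripper value outside its range is refused whole. "jaw" is the finger opening in m, from 0 to 0.0918, set as the call begins (left out, the last holds). The fingers move at their own pace and stop on an object; "newtons" is the grip in N (left out, the last holds). Time passes only in rows, so rows that do not move let the fingers close. It gives the time, the measured TCP pose, the force, the opening and the grip force at its end, in the units of the state.
- arm.observe(): the state, without advancing time (a new reading comes with each control period).
- arm.get_image(name): name is "scene" or "top" or "wrist"; returns a dict with "pixels" (400x640x3 uint8, red, green, blue), "z_map" (400x640 float32, m along the optical axis (not along the pixel's ray), 0 where there is no reading), "fx", "fy", "cx", "cy" (pixels), "xyz" and "rotation" of the camera in the world; the wrist camera has in their place "T_tool_cam" (4x4, takes a point from camera to tool coordinates, whose origin is the TCP and whose axes are the flange's). Camera axes: x right, y down, z forward; pixel columns grow to the right and rows downward; lengths in m; the calibration is good to about 2 mm. A picture is of the moment at which its call begins: read the wrist's pose just before it.
- arm.sign_off(): hands the job in; it is judged then, once.
The state is a dict: "clock": time; "joints": joint angles; "dq": joint speeds; "joint_efforts": joint torques, N m; "position": TCP position; "ee_rot": TCP orientation; "force": force on the tool from outside, world axes, zero at the start; "ft_torque": the same for the moment, N m; "width": opening from 0.0 (shut) to 1.0 (fully open); "gripper_force": force on a finger pad.
Only numpy, scipy, OpenCV 4.12 (cv2) and the standard library are available. Lean on these libraries where they do the work, as an engineer would, in place of code of your own. Each camera call takes 0.05 s, during which the arm holds its last target. There are 200 camera calls.

### The job

A glass jar with an old label waits in one of the two steel drip trays (the other tray holds only a scrubbing brush): open the bottle of label remover that stands beside the jar's tray. Push its safety cap all the way down, keep it down while twisting it about a sixth of a turn anticlockwise (seen from above), then lift the cap straight off, leaving the bottle in its stand and the other bottle, the jar and the rest where they are. Finish while holding: the program ends with the cap still gripped, level and still, a few centimetres (about 5) clear above its own open bottle.

Things in the scene. Friction and masses are not known exactly. Their poses are not given: they have to be found in the camera images.
- cap_left_centre (a point): Centre (half-way up) of the grey ribbed safety cap on the left bottle: 53 mm diameter, 30 mm high, 40 g, z axis up. Locked, it neither turns nor lifts. Pressed down on its spring (6 N at first, 10 N at 3 mm, 13 N at the stop 5 mm down) its three inner lugs clear the retaining teeth a little over 3 mm down: press to the stop.
- mouth_left (a point): Centre of the mouth (top rim of the neck) of the left bottle, 157 mm above its underside; z up the bottle, x and y square to its sides. With the cap on, the cap's centre is 2 mm below this point, its lower rim 17 mm below. Neck 34 mm across, 43 over its lugs; the cap's rim stands 16 mm clear of the round shoulder below.
- bottle_left: The left bottle of label remover: square white plastic bottle, 78 x 78 mm, 105 mm to the shoulder, 170 mm to the top of its cap; loose, 0.3 to 0.65 kg. Origin: centre of its underside. It stands in its stand, which keeps it from turning and tipping (2 mm play on each side). Both bottles are alike; left is +y, right is -y.
- cap_left: The same cap of the left bottle; origin: centre of its open lower rim, 15 mm below its centre. Kept pressed, it turns ANTICLOCKWISE seen from above: free of the teeth from 0.6 rad on, end stop at 1.5 rad, so aim for about 1.05 rad (60 degrees); there the spring raises it 1.5 mm when let up and it lifts straight off. Clockwise it does not turn.
- stand_left: Plywood bottle stand screwed to the table on the left: open square box, 95 x 95 x 45 mm high, inner floor 6.5 mm above the table, a small steel screw flange on two sides (137 mm over them). Origin: centre of its underside, on the table.
- tray_left: Shallow steel drip tray fixed on the table on the left, outside of the left bottle: 190 x 130 mm, 20 mm high. Origin: centre of its underside.
- cap_right_centre (a point): Centre (half-way up) of the grey ribbed safety cap on the right bottle: 53 mm diameter, 30 mm high, 40 g, z axis up. Locked, it neither turns nor lifts. Pressed down on its spring (6 N at first, 10 N at 3 mm, 13 N at the stop 5 mm down) its three inner lugs clear the retaining teeth a little over 3 mm down: press to the stop.
- mouth_right (a point): Centre of the mouth (top rim of the neck) of the right bottle, 157 mm above its underside; z up the bottle, x and y square to its sides. With the cap on, the cap's centre is 2 mm below this point, its lower rim 17 mm below. Neck 34 mm across, 43 over its lugs; the cap's rim stands 16 mm clear of the round shoulder below.
- bottle_right: The right bottle of label remover: square white plastic bottle, 78 x 78 mm, 105 mm to the shoulder, 170 mm to the top of its cap; loose, 0.3 to 0.65 kg. Origin: centre of its underside. It stands in its stand, which keeps it from turning and tipping (2 mm play on each side). Both bottles are alike; left is +y, right is -y.
- cap_right: The same cap of the right bottle; origin: centre of its open lower rim, 15 mm below its centre. Kept pressed, it turns ANTICLOCKWISE seen from above: free of the teeth from 0.6 rad on, end stop at 1.5 rad, so aim for about 1.05 rad (60 degrees); there the spring raises it 1.5 mm when let up and it lifts straight off. Clockwise it does not turn.
- stand_right: Plywood bottle stand screwed to the table on the right: open square box, 95 x 95 x 45 mm high, inner floor 6.5 mm above the table, a small steel screw flange on two sides (137 mm over them). Origin: centre of its underside, on the table.
- tray_right: Shallow steel drip tray fixed on the table on the right, outside of the right bottle: 190 x 130 mm, 20 mm high. Origin: centre of its underside.
- jar_centre (a point): Centre (half-way up) of the glass jar with a brass lid and a paper label that waits in one of the two drip trays: 72 mm diameter, 98 mm high. The tray it stands in (left if its y > 0, right if its y < 0) says which bottle is to be opened. Another, amber jar without a label stands on the table itself and does not count.
- brush_centre (a point): Centre of the wooden scrubbing brush, 95 x 48 x 36 mm, lying in the other drip tray.
- tape_roll: Roll of packing tape lying between the bottles, 90 mm across, 48 mm high; origin at its underside.
- honey_jar: Amber glass jar with brass lid, no label, on the table between the bottles, 64 mm across, 85 mm high; origin at its underside.
- chocolate_bars: Two chocolate bars, stacked, 85 x 165 x 20 mm, left; origin at the underside.
- knife: Black box knife, 165 x 26 x 14 mm, right; origin at the underside.
- sweet_a: Gold-wrapped sweet, 34 mm cube with round edges, nearest the robot; origin at its underside.
There are look-alikes about, which are no part of the job. What is shaped like the cap_left but brown or pink is not meant. Leave any green look-alike of the bottle_left alone.

How it is judged:
On the way, in this order (a step that is already met when the one before it is completed fails the run):
1. the safety cap of the bottle beside the jar's tray is pressed down on its neck (((world y of jar_centre above 0 m and z of cap_left_centre in the frame of mouth_left below -0.0045 m) or (world y of jar_centre below 0 m and z of cap_right_centre in the frame of mouth_right below -0.0045 m))), for 0.05 s.
2. that cap is twisted past its teeth while it is still down on the neck (((world y of jar_centre above 0 m and angle between the x axis of cap_left_centre and the x axis of mouth_left, either way round above 0.5 rad and z of cap_left_centre in the frame of mouth_left below 0.004 m) or (world y of jar_centre below 0 m and angle between the x axis of cap_right_centre and the x axis of mouth_right, either way round above 0.5 rad and z of cap_right_centre in the frame of mouth_right below 0.004 m))), for 0.05 s.
At the end, for the whole second after the job is handed in: Jar-side cap gripped, still, touching only the fingers, within 20 deg of level, rim 20 to 185 mm above its bottle's mouth and within 35 mm of its axis; bottles upright (7 deg), mouths moved under 12 mm, other cap on; jar and brush moved under 20 mm, other small things under 30 mm (((world y of jar_centre above 0 m and z of cap_left_centre in the frame of mouth_left between 0.035 and 0.2 m and horizontal distance between cap_left_centre and mouth_left below 0.035 m and angle between cap_left_centre's own z axis and vertical below 0.35 rad and contact force between the fingers and cap_left above 1 N and contact force between cap_left and bottle_left below 0.2 N and linear speed of cap_left below 0.05 m/s and distance of each of mouth_left, mouth_right, cap_right_centre from where it was at the start of the episode below 0.012 m and angle between each of mouth_left, mouth_right's own z axis and vertical below 0.12 rad and z of cap_right_centre in the frame of mouth_right below 0.003 m) or (world y of jar_centre below 0 m and z of cap_right_centre in the frame of mouth_right between 0.035 and 0.2 m and horizontal distance between cap_right_centre and mouth_right below 0.035 m and angle between cap_right_centre's own z axis and vertical below 0.35 rad and contact force between the fingers and cap_right above 1 N and contact force between cap_right and bottle_right below 0.2 N and linear speed of cap_right below 0.05 m/s and distance of each of mouth_right, mouth_left, cap_left_centre from where it was at the start of the episode below 0.012 m and angle between each of mouth_right, mouth_left's own z axis and vertical below 0.12 rad and z of cap_left_centre in the frame of mouth_left below 0.003 m)) and distance of each of jar_centre, brush_centre from where it was at the start of the episode below 0.02 m and angle between jar_centre's own z axis and vertical below 0.2 rad and distance of each of tape_roll, honey_jar, chocolate_bars, knife, sweet_a from where it was at the start of the episode below 0.03 m); the arm keeps its last pose, push and grip.
It fails at once if the other bottle's cap is opened or its bottle is shifted, or either bottle is pulled up or tipped in its stand (distance of any of mouth_left, mouth_right from where it was at the start of the episode above 0.025 m or angle between any of mouth_left, mouth_right's own z axis and vertical above 0.25 rad or (world y of jar_centre above 0 m and z of cap_right_centre in the frame of mouth_right above 0.004 m) or (world y of jar_centre below 0 m and z of cap_left_centre in the frame of mouth_left above 0.004 m)).
It fails at once if the jar, the brush or another thing on the table is knocked about (distance of any of tape_roll, honey_jar, chocolate_bars, knife, sweet_a from where it was at the start of the episode above 0.04 m or distance of any of jar_centre, brush_centre from where it was at the start of the episode above 0.03 m or angle between jar_centre's own z axis and vertical above 0.4 rad).
It also fails if it takes over 35 s, if anything falls off the work surface, if the arm or the gripper's body presses on something with over 40 N, if the wrist force passes 120 N, or if a joint passes its speed limit or range.

## Working session

There is one attempt and no reset: what is moved stays moved. The work goes in short steps, Python scripts to look and compute and a tool call to move; the robot and the scene stay as the last step left them, time stands still between calls to the robot, and variables do not carry over. Pictures are saved under pics/ and viewed, at most 10 in all, crops included, and the job is handed in when it is done.

Besides the shell and the picture viewer there is one more tool, called after "Emit:" by a JSON object that holds its "name" and its "arguments". arm_command: Moves the arm, as the interface text tells. Its arguments: {"type":"object","properties":{"targets":{"type":"array","items":{"type":"array","items":{"type":"array","items":{"type":"number"}}}},"jaw":{"type":"number"},"newtons":{"type":"number"}},"required":["targets"]}

```bash
mkdir -p pics
cat > h.py <<'E'
import numpy as np, cv2
from cell import arm
from scipy.spatial.transform import Rotation as R
def rot(r):
    r=np.array(r,float)
    return r if r.shape==(3,3) else R.from_rotvec(r).as_matrix()
def cloud(im,T=None):
    z=im['z_map'];v,u=np.mgrid[:z.shape[0],:z.shape[1]]
    p=np.stack([(u-im['cx'])/im['fx']*z,(v-im['cy'])/im['fy']*z,z],-1)
    if T is None: M=np.array(im['rotation']);M=rot(M) if M.size!=4 else R.from_quat(M).as_matrix();t=np.array(im['xyz'])
    else: M,t=T[:3,:3],T[:3,3]
    w=p@M.T+t; w[z==0]=np.nan
    return w
E
python3 - <<'E'
from h import *
s=arm.observe();print({k:np.round(v,4).tolist() for k,v in s.items()}, arm.tip_reach)
for n in('top','scene'):
    im=arm.get_image(n);cv2.imwrite(f'pics/{n}0.png',im['pixels'][...,::-1])
    print(n,im['xyz'],im['rotation'],im['fx'])
    np.savez(n+'0.npz',w=cloud(im),px=im['pixels'])
E
```

```text
{'clock': 0.0, 'joints': [1.0524, 0.4352, 0.025, 1.5741, -0.0116, 1.134, -0.0751], 'dq': [0.0024, 0.0019, 0.0009, -0.0011, 0.0017, -0.0005, 0.0009], 'joint_efforts': [-0.0013, -66.7848, 0.9841, -31.4456, -0.0605, 0.0431, 0.0002], 'position': [0.2522, -0.5713, 0.245], 'ee_rot': [-3.0725, -0.648, 0.0007], 'force': [-0.5309, -0.5358, -0.6084], 'ft_torque': [-0.0117, -0.0012, -0.0117], 'gripper_force': 0.0, 'width': 1.0039} 0.019
top [0.47060809 0.01173536 1.13582502] [-2.16625826  2.21337693 -0.07134123] 373.38889438022346
scene [1.09537134 0.62883659 0.94846669] [-0.98840893 -2.45560779  1.06533125] 433.11922630616016
```

View pics/top0.png

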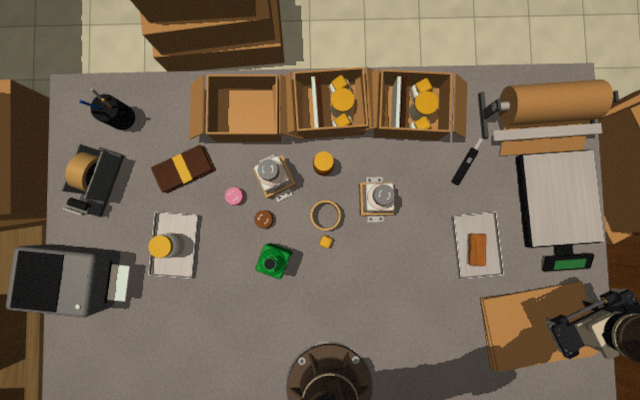

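View pics/scene0.png

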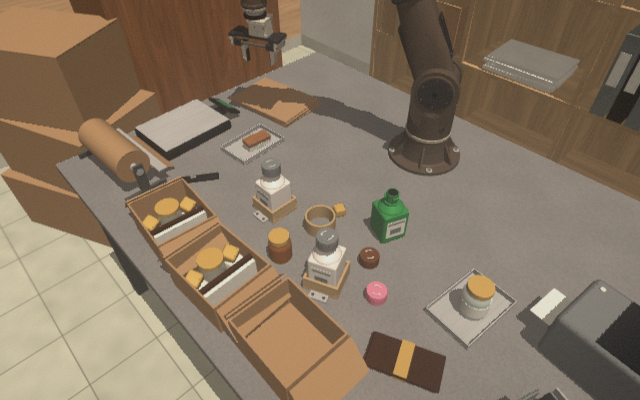

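The jar with the label stands in the left tray (top view, about (163,246), +y side), and the brush lies in the right tray (478,250). The left bottle is therefore the one to open. Its grey cap is at about (269,170) in the top view and (327,240) in the scene view.

Run:
```python
from h import *
for n,(x0,x1,y0,y1) in {'top':(250,300,150,200),'scene':(300,350,225,290)}.items():
    d=np.load(n+'0.npz');w=d['w'][y0:y1,x0:x1];px=d['px'][y0:y1,x0:x1]
    sat=px.max(-1).astype(int)-px.min(-1)
    for lo,hi in((.165,.19),):
        m=(w[...,2]>lo)&(w[...,2]<hi)
        p=w[m]; (cx,cy),r=cv2.minEnclosingCircle(p[:,:2].astype(np.float32))
        print(n,m.sum(),p.mean(0),np.median(p[:,2]),p[:,2].max(),'circ',cx,cy,r)
d=np.load('top0.npz')['w']
print('jar',d[246,161])
s=arm.observe();print(rot(s['ee_rot']))
```

```text
top 344 [0.62329044 0.14827942 0.17611407] 0.17639279871489888 0.18217626657070374 circ 0.6242600679397583 0.14889724552631378 0.02726340852677822
scene 369 [0.62529163 0.15334814 0.17525994] 0.17625687026440517 0.18212103271290703 circ 0.6228100061416626 0.15009962022304535 0.027786675840616226
jar [0.42703146 0.45597032 0.09819846]
[[ 9.14835239e-01  4.03826785e-01 -6.42510104e-04]
 [ 4.03827285e-01 -9.14834430e-01  1.22079537e-03]
 [-9.48004960e-05 -1.37628974e-03 -9.99999048e-01]]
```

Emit:
{"name": "arm_command", "arguments": {"targets": [[[0.035,-0.0283,0,0,0,0],[0.035,-0.0283,0,0,0,0],[0.035,-0.0283,0,0,0,0],[0.035,-0.0283,0,0,0,0],[0.035,-0.0283,0,0,0,0],[0.035,-0.0283,0,0,0,0],[0.035,-0.0283,0,0,0,0],[0.035,-0.0283,0,0,0,0],[0.035,-0.0283,0,0,0,0]]], "jaw": 0.0918}}

```text
clock: 1.23
position: [0.438, -0.2102, 0.2456]
ee_rot: [-3.074, -0.648, 0.0]
force: [0.9, 1.0, -0.1]
width: 1.004
gripper_force: 0.0
```

Emit:
{"name": "arm_command", "arguments": {"targets": [[[0.035,-0.0283,0,0,0,0],[0.035,-0.0283,0,0,0,0],[0.035,-0.0283,0,0,0,0],[0.035,-0.0283,0,0,0,0],[0.035,-0.0283,0,0,0,0],[0.035,-0.0283,0,0,0,0],[0.035,-0.0283,0,0,0,0],[0.035,-0.0283,0,0,0,0],[0.035,-0.0283,0,0,0,0]]]}}

```text
clock: 2.35
position: [0.6234, 0.1498, 0.2453]
ee_rot: [3.074, 0.648, -0.001]
force: [0.4, -0.6, 0.4]
width: 1.0
gripper_force: 0.0
```

Emit:
{"name": "arm_command", "arguments": {"targets": [[[0,0,0,0,0,-0.17],[0,0,0,0,0,-0.17],[0,0,0,0,0,-0.17],[0,0,0,0,0,-0.17],[0,0,0,0,0,-0.17],[0,0,0,0,0,0],[0,0,0,0,0,0]]]}}

```text
clock: 3.22
position: [0.623, 0.1485, 0.2455]
ee_rot: [-2.537, -1.853, 0.001]
force: [-1.1, -0.3, -0.7]
width: 0.998
gripper_force: 0.0
```

```bash
cat > wr.py <<'E'
from h import *
import sys
s=arm.observe();im=arm.get_image('wrist')
T=np.eye(4);T[:3,:3]=rot(s['ee_rot']);T[:3,3]=s['position']
w=cloud(im,T@np.array(im['T_tool_cam']))
cv2.imwrite(f'pics/{sys.argv[1]}.png',im['pixels'][...,::-1])
print(np.round(s['joints'],3),np.round(s['position'],4))
lo,hi=float(sys.argv[2]),float(sys.argv[3])
m=((w[...,2]>lo)&(w[...,2]<hi)&(np.hypot(w[...,0]-.6235,w[...,1]-.149)<.05)).astype(np.uint8)
n,l,st,c=cv2.connectedComponentsWithStats(m)
for i in range(1,n):
    if st[i,4]>300:
        p=w[l==i];h=cv2.convexHull(p[:,:2].astype(np.float32));(cx,cy),r=cv2.minEnclosingCircle(h)
        print(st[i],'circ',cx,cy,r,np.nanmedian(p[:,2]),'in tool',T[:3,:3].T@(np.array([cx,cy,np.median(p[:,2])])-T[:3,3]))
E
python3 wr.py wrist1 .168 .185
```

```text
[ 0.002  0.511 -0.491  1.5    0.251  1.194 -0.837] [0.623  0.1485 0.2455]
[ 280  180   84   81 5184] circ 0.6229676008224487 0.14802148938179016 0.027461064979434013 0.17648063848543238 in tool [-0.00045074  0.00015973  0.0690002 ]
```

View pics/wrist1.png

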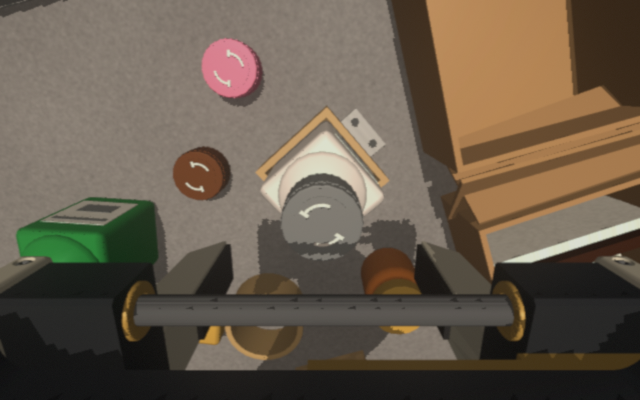

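The wrist view shows the grey cap at (320,217), midway between the fingers and within 0.5 mm of the tool axis, with the way down clear. The box, honey jar and green bottle stand well outside. I'll descend and grip.

Emit:
{"name": "arm_command", "arguments": {"targets": [[[0,0,0.02,0,0,0],[0,0,0.02,0,0,0],[0,0,0.02,0,0,0],[0,0,0.01,0,0,0],[0,0,0.0095,0,0,0],[0,0,0,0,0,0],[0,0,0,0,0,0]]]}}

```text
clock: 4.15
position: [0.6234, 0.1489, 0.1668]
ee_rot: [2.533, 1.858, 0.001]
force: [0.4, 0.7, -0.9]
width: 1.0
gripper_force: 0.0
```

Emit:
{"name": "arm_command", "arguments": {"targets": [[[0,0,0,0,0,0],[0,0,0,0,0,0],[0,0,0,0,0,0],[0,0,0,0,0,0],[0,0,0,0,0,0],[0,0,0,0,0,0],[0,0,0,0,0,0],[0,0,0,0,0,0]]], "jaw": 0.04, "newtons": 55}}

```text
clock: 5.15
position: [0.6228, 0.1488, 0.1662]
ee_rot: [-2.533, -1.858, 0.0]
force: [-1.9, 1.3, 1.4]
width: 0.574
gripper_force: 55.0
```

Emit:
{"name": "arm_command", "arguments": {"targets": [[[0,0,0.002,0,0,0],[0,0,0.002,0,0,0],[0,0,0.002,0,0,0],[0,0,0.001,0,0,0],[0,0,0,0,0,0],[0,0,0,0,0,0],[0,0,0,0,0,0]]]}}

```text
clock: 6.02
position: [0.6235, 0.1494, 0.1613]
ee_rot: [2.532, 1.858, 0.003]
force: [-7.4, -0.1, 15.9]
width: 0.57
gripper_force: 55.0
```

Emit:
{"name": "arm_command", "arguments": {"targets": [[[0,0,0.001,0,0,0],[0,0,0.001,0,0,0],[0,0,0,0,0,0],[0,0,0,0,0,0]]]}}

```text
clock: 6.52
position: [0.6241, 0.1497, 0.1613]
ee_rot: [2.532, 1.857, 0.007]
force: [-9.9, -2.3, 31.3]
width: 0.573
gripper_force: 55.0
```

```bash
python3 wr.py wrist2 .16 .18; python3 -c "
from cell import arm
for i in range(3):
    arm.get_image('wrist');s=arm.observe();print(s['position'],s['force'],s['ft_torque'])"
```

```text
[-0.01   0.583 -0.472  1.602  0.299  1.024 -0.876] [0.6241 0.1497 0.1613]
[ 223  223  202   71 9020] circ 0.628410816192627 0.1589338779449463 0.043316975235939026 0.17167265950208904 in tool [ 0.01013114  0.00135716 -0.01030879]
[ 277  326   93   19 1205] circ 0.6201789379119873 0.13374048471450806 0.02002972923219204 0.1718288967329906 in tool [-0.01637102  0.00106951 -0.01052831]
[0.62410241 0.14966829 0.16133484] [-10.1146329   -1.48420283  31.47948223] [-0.46056726  2.47766542  0.06898083]
[0.62410777 0.14969628 0.16133867] [-10.82721402  -2.15866449  31.04404465] [-0.43797725  2.5073298   0.01266069]
[0.62408607 0.14969936 0.16132355] [-9.78556407 -1.99113382 31.78277541] [-0.46741689  2.41305942  0.09556656]
```

The cap is at its stop: its top measures 5 mm lower, and the force rises with no further travel. I'll ease the push slightly and twist.

Emit:
{"name": "arm_command", "arguments": {"targets": [[[0,0,-0.0005,0,0,0],[0,0,0,0,0,-0.1],[0,0,0,0,0,-0.12],[0,0,0,0,0,-0.12],[0,0,0,0,0,-0.12],[0,0,0,0,0,-0.12],[0,0,0,0,0,0]]]}}

```text
clock: 7.6
position: [0.6239, 0.1503, 0.1609]
ee_rot: [1.892, 2.506, 0.006]
force: [-8.2, 0.3, 24.4]
width: 0.569
gripper_force: 55.0
```

```bash
python3 wr.py wrist3 .16 .18; python3 -c "
from cell import arm
s=arm.observe();print(s['position'],s['force'],s['ft_torque'],s['ee_rot'])"
```

```text
[ 0.077  0.616 -0.616  1.594  0.393  1.055 -0.37 ] [0.6239 0.1503 0.1609]
[ 223  224  202   70 9018] circ 0.6218594312667847 0.1595544070005417 0.043426722288131714 0.17123454672377666 in tool [ 0.0094777   0.00066082 -0.01030655]
[ 278  326   92   18 1175] circ 0.6294063925743103 0.1335369497537613 0.019957957789301872 0.17127166789331702 in tool [-0.01761184  0.00079692 -0.0103707 ]
[0.62385741 0.15025871 0.16089679] [-8.01414361 -0.32646581 24.07792955] [0.00939768 1.79514405 0.19629854] [1.89369582 2.50464681 0.00581762]
```

View pics/wrist3.png

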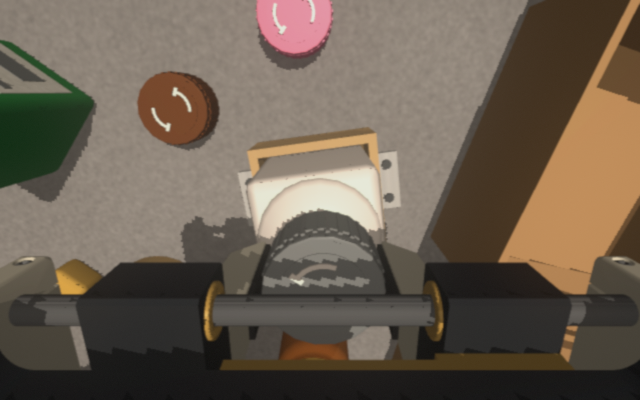

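In the wrist view, the cap's arrow at (318,270) has kept its place relative to the jaws while the bottle has turned in the picture. So the cap is turning with the gripper. I'll finish the twist.

Emit:
{"name": "arm_command", "arguments": {"targets": [[[0,0,0,0,0,-0.12],[0,0,0,0,0,-0.12],[0,0,0,0,0,-0.12],[0,0,0,0,0,-0.12],[0,0,0,0,0,0],[0,0,0,0,0,0],[0,0,0,0,0,0]]]}}

```text
clock: 8.52
position: [0.6236, 0.1504, 0.1609]
ee_rot: [1.244, 2.882, 0.005]
force: [-9.4, -0.3, 24.4]
width: 0.573
gripper_force: 55.0
```

```bash
python3 wr.py wrist4 .16 .18; python3 -c "
from cell import arm
s=arm.observe();print(s['position'],s['force'],s['ft_torque'],s['ee_rot'])"
```

```text
[ 0.143  0.648 -0.732  1.588  0.473  1.086  0.045] [0.6236 0.1504 0.1609]
[ 223  224  202   70 9009] circ 0.6171934604644775 0.15724366903305054 0.04335518553853035 0.17125290242082974 in tool [ 9.36608808e-03  6.49189750e-05 -1.03142442e-02]
[ 278  326   92   18 1163] circ 0.6354758739471436 0.1377328485250473 0.01988164335489273 0.17129622211448792 in tool [-1.73717920e-02 -1.32174488e-05 -1.03316003e-02]
[0.62362355 0.15035017 0.16094762] [-8.79473412  0.45056473 24.58345054] [0.00603793 1.91549162 0.15519999] [1.24415208 2.88213749 0.00443647]
```

View pics/wrist4.png

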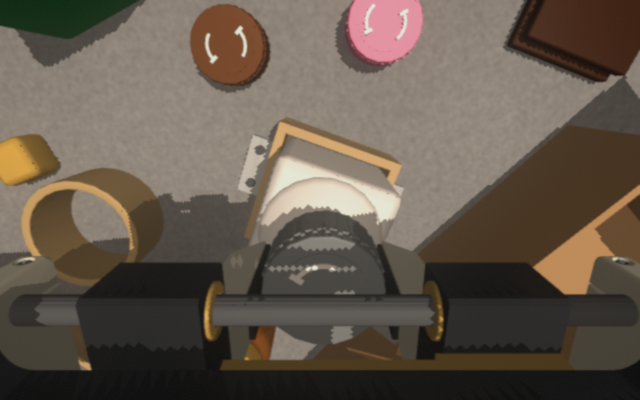

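The arrow at (318,270) still sits square to the jaws, and the tool has turned 61° with low torque. I'll lift gently first.

Emit:
{"name": "arm_command", "arguments": {"targets": [[[0,0,-0.002,0,0,0],[0,0,-0.003,0,0,0],[0,0,-0.003,0,0,0],[0,0,-0.003,0,0,0],[0,0,-0.003,0,0,0],[0,0,0,0,0,0]]]}}

```text
clock: 9.32
position: [0.6233, 0.1481, 0.1716]
ee_rot: [1.247, 2.883, -0.001]
force: [0.5, 0.4, -0.7]
width: 0.573
gripper_force: 55.0
```

Emit:
{"name": "arm_command", "arguments": {"targets": [[[0,0,-0.008,0,0,0],[0,0,-0.01,0,0,0],[0,0,-0.01,0,0,0],[0,0,-0.01,0,0,0],[0,0,-0.01,0,0,0],[0,0,-0.009,0,0,0],[0,0,-0.005,0,0,0],[0,0,0,0,0,0],[0,0,0,0,0,0],[0,0,0,0,0,0]]]}}

```text
clock: 10.58
position: [0.6229, 0.1486, 0.2333]
ee_rot: [-1.246, -2.883, 0.001]
force: [-0.9, -0.6, 0.1]
width: 0.57
gripper_force: 55.0
```

Run:
```python
from h import *
s=arm.observe();print(s['position'],s['force'],s['gripper_force'],s['dq'])
im=arm.get_image('scene');a=im['pixels'][150:320,230:430,::-1]
cv2.imwrite('pics/end.png',cv2.resize(a,None,fx=3,fy=3))
```

```text
[0.62289314 0.1485697  0.23330998] [-0.92861069 -0.55744224  0.06160603] 54.99988976866007 [ 2.35766332e-04  3.23267124e-04 -1.78669648e-03 -2.54641832e-05
 -1.48621196e-03  7.30727626e-04  7.21580378e-04]
```

View pics/end.png

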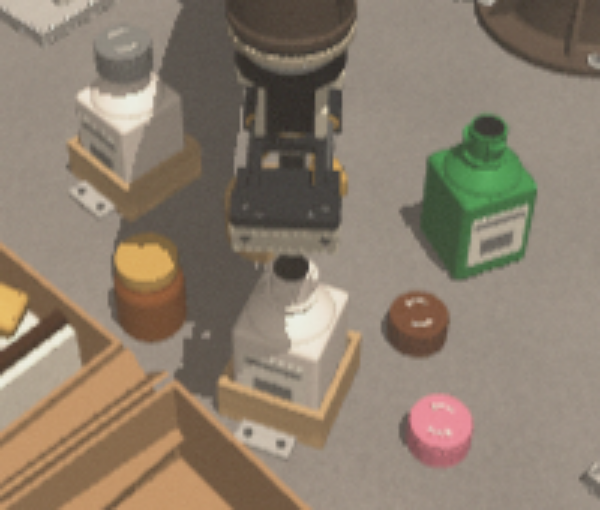

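The left bottle stands in its stand with its mouth open, at (292,268) in the crop. The cap is held above it, hidden behind the jaws, with the grip width at 0.57. Everything else in view is where it was.

```bash
python3 -c "
from cell import arm
print(arm.sign_off())"
```

```text
the job is handed in; nothing more can be done
None
```

I pressed, twisted (about 61°) and lifted off the left bottle's cap and handed the job in at about 10.6 s, with the cap gripped at 55 N about 5 cm above the open bottle; the sign-off returned no verdict.

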